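# Clamp the sieve box onto the shaker deck

### The arm

A 6-joint arm with a two-finger parallel gripper is mounted at the origin on the work surface. World frame = base frame: x ahead of the robot, y to its left, z up, the work surface at z = 0. Lengths are in m, angles in rad, forces in N, time in s.
With the tool pointing down it reaches from about 0.275 to 0.825 m from the base axis. Payload 4.9 kg.
Tool frame: the origin (TCP) lies midway between the tips of the shut fingers; the grasp point (between the pads) lies 19 mm behind it (grip_point_offset is the distance from the TCP to the grasp point, in m); z points along the fingers, x is the direction in which the jaws open and shut, and the axes are right-handed (so a half turn about z gives the same grasp; the last joint's range is limited). The gripper opens to 85 mm and grips with 20 to 120 N. Pads are 22 mm wide; open, the fingers measure 114 mm over their backs; the gripper's body (76 mm by 85 mm) begins 54 mm behind the grasp point. The pads swing forward as they close: fully open they stand 13 mm farther back than shut.
Start: joints at [-1.423, 0.326, -0.193, 1.052, 0, 1.437], TCP at [0.153, -0.528, 0.231] pointing down, gripper open.
Joint ranges: [-2.65, 2.65], [-0.97, 1.79], [-1.3, 1.35], [-1.93, 2.1], [-1.47, 1.37], [-3.14, 3.14]. Speed limits (rad/s): [2.57, 2.57, 3.14, 3.14, 3.14, 3.14].

### API

Orientations are given as a rotation vector (axis times angle).
In Python, from cell import * gives the robot as it stands. Calls block until the motion is done:
- movep(position, orientation): joint-space move of the TCP to a pose.
- move_l(position, velocity=0.15, rot=None, until_force=None): straight line of the TCP; rot=None keeps the orientation; velocity is the mean speed in m/s. With until_force (N) it stops when the force on the tool has changed by that much, and returns True; else False.
- set_joints(angles): joint-space move.
- let_go() and grab(newtons=None): open the fingers fully, or close them until they stop; newtons is the grip in N (None keeps the last).
- sleep(seconds).
- ik(position, orientation): joint angles nearest the present ones, or None.
- get_state(): the state.
- grab_frame(name): name is "scene" or "top" or "wrist"; returns a dict with "img" (480x640x3 uint8, red, green, blue), "fx", "fy", "cx", "cy" (pixels), "cam_to_world" (4x4, takes a point from camera to world coordinates); the wrist camera has in their place "T_tool_cam" (4x4, takes a point from camera to tool coordinates, whose origin is the TCP and whose axes are the tool frame's). Camera axes: x right, y down, z forward; pixel columns grow to the right and rows downward; lengths in m; the calibration is good to about 2 mm. A picture is of the moment at which its call begins: read the wrist's pose just before it. There is no depth.
A pose or a line that the arm cannot do raises MotionError and nothing moves.
- sign_off(): hands the job in, once; it reports no verdict.
Trained networks look in the newest picture that a camera, given by its name, has taken for a name from the list of things; names that differ only in an ending like _2 or _b are one class to them, and where a whole thing is asked for, a point or a joint stands for the part that bears it (a point fixed in the world has none). Each returns a list of dicts, best first, with "score" (0 to 1); they miss things now and then, are a little off and sometimes report something else, mostly with a low value. They report only what shows in the picture. A call takes as long as a camera call.
- spot_in(camera, name): "centre" ([column, row] in pixels, amid what is visible of it).
- silhouettes(camera, name): "mask" (480x640 bool, what is visible of it) and "centre" ([column, row] in pixels, amid what is visible of it).
- tip_of(camera, name): "centre" ([column, row] in pixels: a listed point, or the origin of a listed thing).
The state is a dict: "clock": time; "q": joint angles; "joint_velocities": joint speeds; "tau": joint torques, N m; "position": TCP position; "eef_rot": TCP orientation; "contact_force": force on the tool from outside, world axes, zero at the start; "wrist_torque": the same for the moment, N m; "finger_gap": opening from 0.0 (shut) to 1.0 (fully open).
Only numpy, scipy, OpenCV 4.12 (cv2) and the standard library are available. Lean on these libraries where they do the work, as an engineer would, in place of code of your own. Each camera call takes 0.05 s, during which the arm holds its last target.

### The job

The wooden sieve box sits in its nest on the bench shaker, but the quick clamp is still open. With a finger, swing the steel clamp strap round over the box's rail until it meets its stop, then push the cam lever right down so that the rubber foot clamps the rail. Only push these two parts: pick nothing up, leave the box seated in its nest, and leave the pail, the jar and the brush where they stand.

Things in the scene. Friction and masses are not known exactly. Their poses are not given: they have to be found in the camera images.
- shaker: bench shaker, fixed to the table: grey housing with an aluminium deck, 310 mm (x) by 360 mm (y), top 92 mm above the table. Origin: on the clamp post's axis, at table height; the deck spans x -30 to +280, y -180 to +180 mm. Its x axis points from the post across the sieve box, y runs along the box's near rail, z up. The post is a steel tube 28 mm thick
- post_top (a point): centre of the top of the post's tube, 160 mm above the table, on the axis about which the strap swings
- stop_pin (a point): top of the strap's stop, an upright 8 mm steel pin beside the post, 190 mm above the table; the strap's flank lies against it when the strap is fully over
- clamp_swing (a joint): swing of the clamp strap about the post's vertical axis, rad. 0 = against the stop pin, pointing along the shaker's +x, square over the rail; larger = away from the box, counterclockwise seen from above (at 1.57 it points along the shaker's +y). Range 0 to 2.4. It stays where it is left; pushing it near its end takes about 1.5 N
- strap_end (a point): far end of the clamp strap, at mid height of the bar, 116 mm from the post's axis and 183 mm above the table while the lever is up. The strap is a level, plain steel bar 25 mm wide and 14 mm thick with round ends; its underside is 176 mm and its top 190 mm above the table
- foot (a point): centre of the sole of the round rubber foot, 20 mm across, under the strap 85 mm from the post's axis; 155 mm above the table, so 3 mm above the rail, while the lever is fully raised (it sinks evenly as the lever goes down). Above it on the strap are an 18 mm nut and a stud that reaches 208 mm above the table
- strap: the strap bar with its rubber foot; origin on the post's axis at table height, x axis along the bar. It turns with clamp_swing and sinks 6 mm as the lever goes down
- cam_lever (a joint): angle of the cam lever, rad: 0 = fully raised (80 degrees above level), 1.35 = fully down at its stop (3 degrees above level). It points away from the box, opposite to the strap, turns with the strap, and goes down away from the box. It stays where it is left; at its end it takes about 4 to 6 N to push. Fully down, the foot's spring presses the rail with about 15 N
- lever_pin (a point): middle of the level pin on which the cam lever turns, across the strap, on the post's axis, 206 mm above the table
- lever_end (a point): tip of the cam lever on its centre line, 115 mm from its pin. The lever is a steel bar 20 mm wide and 7 mm thick; its outer 50 mm is a black plastic grip, 22 mm wide and 13 mm thick
- sieve: loose wooden sieve box with wire mesh floor and stones, 180 mm (x) by 300 mm (y), 0.6 to 1.2 kg. Origin: centre of its underside, on the deck, 165 mm from the post along the shaker's x. Rails 20 mm thick, 60 mm high (tops 152 mm above the table); the end boards with handle slots are 112 mm high. The near rail lies 75 to 95 mm from the post's axis
- pail: loose galvanised pail, 112 mm across the rim and 105 mm high, on the table beside the clamp; origin: centre of its underside
- jar: loose closed glass jar with a metal lid, 62 mm across and 88 mm high, on the table beside the clamp; origin: centre of its underside
- brush: loose hand brush, 200 mm long and 20 mm high, lying on the table in front of the clamp; origin: underside, at its middle

How it is judged:
By the outcome, as a careful person would: the job done as asked, in the order asked, and still so for the second after the job is handed in, with the robot touching nothing.
It also fails if it takes over 54 s, if anything falls off the work surface, if the arm or the gripper's body presses on something with over 40 N, if the wrist force passes 120 N, or if a joint passes its speed limit or range.

## Working session

There is one attempt and no reset: what is moved stays moved. The work goes in short steps, each a Python script; the robot and the scene stay as the last script left them, time stands still between calls to the robot, and variables do not carry over. Pictures are saved under pics/ and viewed, and the job is handed in when it is done.

```bash
ls; mkdir -p pics; python3 - <<'E'
from cell import *
import cv2
s=get_state(); print(s)
for c in ["scene","top","wrist"]:
    f=grab_frame(c); cv2.imwrite(f"pics/{c}0.png",f["img"][:,:,::-1])
    print(c,f["fx"],f["cx"],f["cy"],f.get("cam_to_world",f.get("T_tool_cam")))
    for n in ["post_top","stop_pin","strap_end","foot","lever_pin","lever_end","shaker","sieve","pail","jar","brush"]:
        r=tip_of(c,n); print(c,n,[(d["centre"],round(d["score"],2)) for d in r[:2]])
print(get_state()["clock"])
E
```

```text
pics
{'clock': 0.0, 'q': array([-1.42320193e+00,  3.26903463e-01, -1.93599860e-01,  1.05201189e+00,
        8.44164928e-06,  1.43657078e+00]), 'joint_velocities': array([ 0.00220324, -0.00043721,  0.00245387, -0.00234224, -0.00055758,
        0.00131015]), 'tau': array([ 1.88581842e-03, -4.43399084e+01,  2.62438613e+01,  1.54879567e-02,
       -1.70591729e-04,  1.39106966e-06]), 'position': array([ 0.15286945, -0.52771193,  0.23051779]), 'eef_rot': array([-2.51044191e+00,  1.88670620e+00,  1.91186835e-03]), 'contact_force': array([ 0.564907  ,  0.25873894, -0.19679128]), 'wrist_torque': array([-0.0071298 ,  0.04170646,  0.00554802]), 'finger_gap': 1.004605646953483}
scene 600.9365585437545 316.1195019727061 245.9383777767786 [[ 0.18501921  0.76058737 -0.62231402  1.32253527]
 [ 0.98270191 -0.1483801   0.11081657 -0.10678582]
 [-0.00805333 -0.63205237 -0.77488383  1.14686021]
 [ 0.          0.          0.          1.        ]]
scene post_top [([290.7, 256.1], 0.95)]
scene stop_pin [([289.7, 251.9], 0.75)]
scene strap_end [([341.6, 226.4], 0.93)]
scene foot [([326.4, 239.7], 0.48)]
sce
[... 790 characters left out ...]
 [([342.3, 270.2], 0.64), ([330.2, 197.4], 0.41)]
top sieve [([331.5, 197.2], 0.67)]
top pail [([434.4, 309.3], 0.73)]
top jar [([260.0, 330.0], 0.88)]
top brush [([350.8, 324.6], 0.83)]
wrist 409.7780315791705 322.8228100512882 240.56468855276444 [[ 9.99999954e-01  3.03309833e-04 -1.28122287e-05 -9.72229623e-04]
 [-2.83862107e-04  9.49176800e-01  3.14743265e-01 -8.06962614e-02]
 [ 1.07625797e-04 -3.14743246e-01  9.49176842e-01 -1.42439061e-01]
 [ 0.00000000e+00  0.00000000e+00  0.00000000e+00  1.00000000e+00]]
wrist post_top []
wrist stop_pin []
wrist strap_end []
wrist foot []
wrist lever_pin []
wrist lever_end []
wrist shaker []
wrist sieve []
wrist pail []
wrist jar []
wrist brush []
1.8
```

View pics/scene0.png

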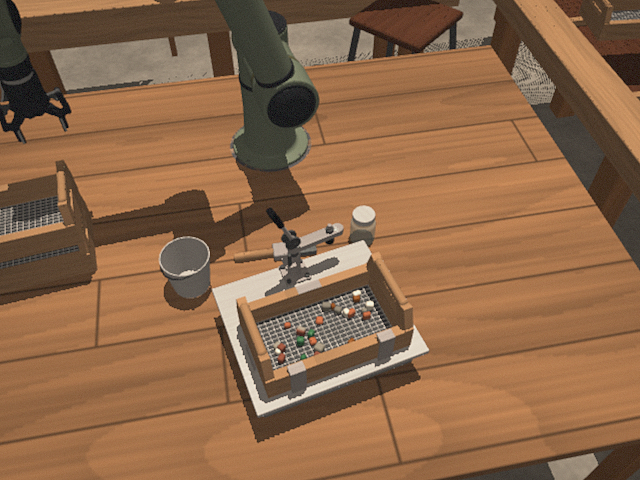

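View pics/top0.png

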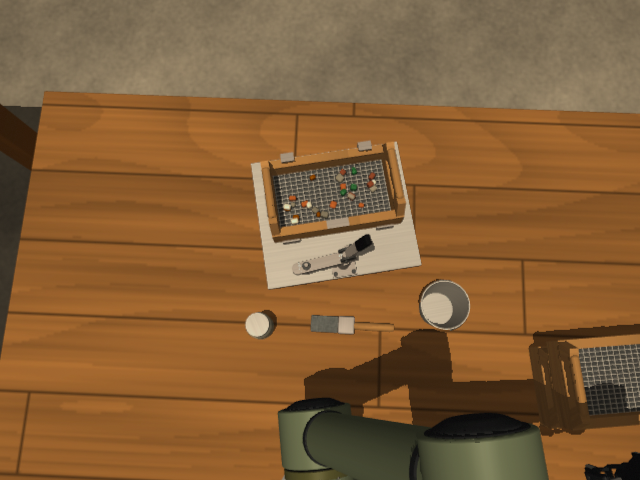

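```bash
cat > h.py <<'E'
import numpy as np
from scipy.optimize import least_squares
CAL={"scene":(600.9365585437545,316.1195019727061,245.9383777767786,np.array([[ 0.18501921,0.76058737,-0.62231402,1.32253527],[0.98270191,-0.1483801,0.11081657,-0.10678582],[-0.00805333,-0.63205237,-0.77488383,1.14686021],[0,0,0,1]])),
"top":(545.8007289266143,321.3336204480753,240.2518848844042,np.array([[0.0424352,-0.97529028,0.21681355,0.31715088],[-0.99909269,-0.04063922,0.01273749,0.02068311],[-0.00361162,-0.21715735,-0.97612993,1.34026009],[0,0,0,1]]))}
def proj(cam,p):
    f,cx,cy,T=CAL[cam]; c=T[:3,:3].T@(np.asarray(p)-T[:3,3]); return np.array([f*c[0]/c[2]+cx,f*c[1]/c[2]+cy])
def atz(cam,px,z):
    f,cx,cy,T=CAL[cam]; d=T[:3,:3]@np.array([(px[0]-cx)/f,(px[1]-cy)/f,1]); t=(z-T[2,3])/d[2]; return T[:3,3]+t*d
E
python3 - <<'E'
from h import *
P=[("scene","post_top",[290.7,256.1],.16),("top","post_top",[344.7,258.3],.16),("scene","pin",[289.7,251.9],.19),("top","pin",[348.3,244.2],.19),
("scene","strap_end",[341.6,226.4],.183),("top","strap_end",[296.1,273.2],.183),("scene","foot",[326.4,239.7],.155),("scene","lever_pin",[290.1,243.7],.206),("top","lever_pin",[347.8,256.5],.206),
("scene","lever_end",[268.3,212],.319),("top","lever_end",[367.3,235.2],.319),("scene","sieve",[322.5,331.4],.092),("top","sieve",[331.5,197.2],.092),("scene","pail",[192.9,284.3],0),("top","pail",[434.4,309.3],0),("top","jar",[260,330],0),("top","brush",[350.8,324.6],0),("scene","brush",[277.3,250.4],0)]
for c,n,p,z in P: print(c,n,atz(c,p,z).round(4))
E
```

```text
scene post_top [ 0.5468 -0.0229  0.16  ]
top post_top [ 0.5408 -0.017   0.16  ]
scene pin [ 0.5592 -0.0257  0.19  ]
top pin [ 0.5664 -0.0227  0.19  ]
scene strap_end [0.5062 0.0941 0.183 ]
top strap_end [0.4997 0.0868 0.183 ]
scene foot [0.5132 0.0599 0.155 ]
scene lever_pin [ 0.5511 -0.0229  0.206 ]
top lever_pin [ 0.5363 -0.0219  0.206 ]
scene lever_end [ 0.5603 -0.0608  0.319 ]
top lever_end [ 0.5576 -0.0538  0.319 ]
scene sieve [0.6978 0.0154 0.092 ]
top sieve [0.7005 0.0172 0.092 ]
scene pail [ 0.4603 -0.248   0.    ]
top pail [ 0.4536 -0.2454  0.    ]
top jar [0.3856 0.1775 0.    ]
top brush [ 0.4079 -0.0423  0.    ]
scene brush [ 0.3971 -0.0387  0.    ]
```

The scene camera shows the strap pointing to the robot's left (end at about 342,226) and the lever raised (tip 268,212). The top camera shows the same layout, with the strap end near (296,270), the jar at (260,325) and the pail at (444,305). Next I'll take a closer look with the wrist camera.

```bash
cat >> h.py <<'E'
from scipy.spatial.transform import Rotation as Ro
def down(yawdeg): return (Ro.from_euler('z',yawdeg,degrees=True)*Ro.from_euler('x',180,degrees=True)).as_rotvec()
def wristcal(f,s):
    T=np.eye(4);T[:3,:3]=Ro.from_rotvec(s["eef_rot"]).as_matrix();T[:3,3]=s["position"]
    CAL["wrist"]=(f["fx"],f["cx"],f["cy"],T@f["T_tool_cam"])
def look(tag,names):
    from cell import get_state,grab_frame,tip_of
    import cv2
    s=get_state();f=grab_frame("wrist");wristcal(f,s)
    cv2.imwrite(f"pics/{tag}.png",np.ascontiguousarray(f["img"][:,:,::-1]))
    for n,z in names:
        print(n,[(np.round(d["centre"],1),round(d["score"],2),atz("wrist",d["centre"],z).round(4)) for d in tip_of("wrist",n)[:2]])
    return s
E
python3 - <<'E'
from cell import *; from h import *
grab()
R=down(20)
print(ik([.53,.03,.40],R))
movep([.2,-.45,.40],get_state()["eef_rot"])
movep([.53,.03,.40],R)
s=look("w1",[("post_top",.16),("stop_pin",.19),("strap_end",.183),("foot",.155),("lever_pin",.206),("lever_end",.319),("sieve",.092),("shaker",0)])
print(s["position"],s["clock"],s["q"].round(2),s["contact_force"])
E
```

```text
[-0.08255063  0.23950465  0.11416071  1.44545239  0.          1.13917984]
post_top [(array([314.3, 235.9]), 0.72, array([ 0.5358, -0.0116,  0.16  ])), (array([321.3, 203.6]), 0.72, array([0.5313, 0.0212, 0.16  ]))]
stop_pin [(array([335.1, 270.7]), 0.56, array([ 0.5627, -0.0278,  0.19  ]))]
strap_end [(array([322.2, 114.8]), 0.82, array([0.5043, 0.0982, 0.183 ])), (array([336.6, 272.6]), 0.41, array([ 0.5659, -0.0318,  0.183 ]))]
foot []
lever_pin [(array([314.8, 253.4]), 0.81, array([ 0.5375, -0.0124,  0.206 ])), (array([333.9, 270. ]), 0.51, array([ 0.5587, -0.0214,  0.206 ]))]
lever_end []
sieve [(array([457.6, 242.8]), 0.68, array([0.701 , 0.0162, 0.092 ]))]
shaker [(array([317.8, 202.5]), 0.66, array([ 0.5386, -0.0146,  0.    ])), (array([454.8, 243. ]), 0.52, array([ 0.7382, -0.0038,  0.    ]))]
[0.53002204 0.02909708 0.39991172] 5.45 [-0.08  0.24  0.11  1.45 -0.    1.14] [ 1.11544006 -0.14103894  0.4698244 ]
```

View pics/w1.png

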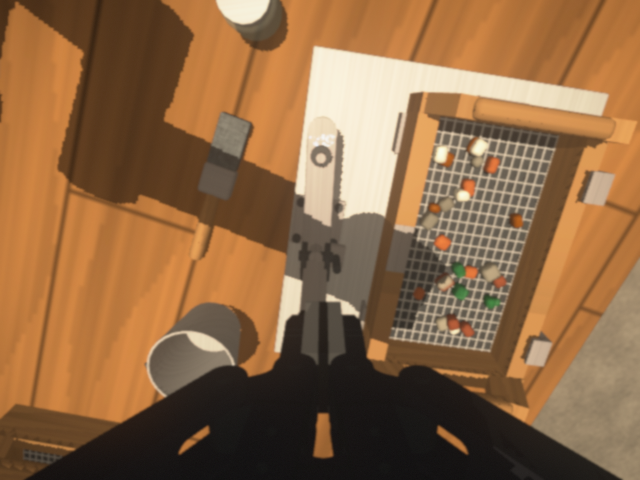

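The wrist view shows the strap end at (322,117), the nut at (320,156), the lever pin near (316,253), and deck corners at (315,47) and (607,95). I'll fit the shaker pose and the swing angle from all three views.

```bash
cat > fit.py <<'E'
from h import *
T=np.eye(4);T[:3,:3]=Ro.from_rotvec(down(20)).as_matrix();T[:3,3]=[.53002,.0291,.39991]
tc=np.array([[1,3.03e-4,-1.3e-5,-9.7e-4],[-2.8e-4,.949177,.314743,-.0806963],[1.1e-4,-.314743,.949177,-.142439],[0,0,0,1]])
CAL["wrist"]=(409.778,322.8228,240.5647,T@tc)
D=[(.28,.18),(.28,-.18),(-.03,-.18),(-.03,.18)]
obs=[("top",(252,163),(D[0][0],D[0][1],.092)),("top",(397,143),(D[1][0],D[1][1],.092)),("top",(420,265),(D[2][0],D[2][1],.092)),("top",(268,289),(D[3][0],D[3][1],.092)),
("wrist",(315,47),(-.03,.18,.092)),("wrist",(607,95),(.28,.18,.092)),
("scene",(290.7,256.1),(0,0,.16)),("top",(344.7,258.3),(0,0,.16)),("wrist",(314.8,253.4),(0,0,.206)),("scene",(290.1,243.7),(0,0,.206)),("top",(347.8,256.5),(0,0,.206)),
("scene",(322.5,331.4),(.165,0,.092)),("top",(331.5,197.2),(.165,0,.092)),("wrist",(457.6,242.8),(.165,0,.092))]
st=[("scene",(341.6,226.4),(.116,.183)),("wrist",(322.2,116),(.116,.183)),("top",(294,270),(.116,.183)),("wrist",(320,156),(.085,.205))]
def W(v,p):
    c,s=np.cos(v[2]),np.sin(v[2]); return np.array([v[0]+c*p[0]-s*p[1],v[1]+s*p[0]+c*p[1],p[2]])
def res(v):
    r=[proj(c,W(v,p))-np.array(px) for c,px,p in obs]
    a=v[2]+v[3]
    r+=[proj(c,[v[0]+np.cos(a)*q[0],v[1]+np.sin(a)*q[0],q[1]])-np.array(px) for c,px,q in st]
    return np.concatenate(r)
s=least_squares(res,[.54,-.018,.23,1.69],loss='soft_l1',f_scale=2)
print(s.x,s.x[2:]*57.3); print(res(s.x).reshape(-1,2).round(1).tolist())
E
python3 fit.py
```

```text
[ 0.53803612 -0.01616035  0.1952264   1.66874647] [11.18647244 95.6191729 ]
[[-0.8, 0.4], [0.6, -1.1], [2.0, 0.8], [-0.0, 0.4], [-1.2, -1.9], [2.8, 0.6], [2.5, -3.7], [-0.4, 1.2], [0.1, 2.8], [2.3, -5.3], [-2.7, -0.9], [0.4, 0.8], [0.6, 0.3], [-0.1, -0.6], [0.2, -0.6], [0.1, 1.4], [-1.6, 0.8], [0.1, 1.9]]
```

```bash
cat >> h.py <<'E'
P0=np.array([.538,-.0162]);YAW=np.radians(11.2)
def sp(phi,r,d,z):
    a=YAW+np.radians(phi);u=np.array([np.cos(a),np.sin(a)]);n=np.array([-u[1],u[0]])
    return [*(P0+r*u+d*n),z]
def srot(phi): return down(np.degrees(YAW)+phi-90)
E
python3 - <<'E'
from cell import *; from h import *
print([ik(sp(p,.1,.03,.174),srot(p)) for p in (96,50,-8)])
movep(sp(96,.1,.065,.26),srot(96))
print(move_l(sp(96,.1,.065,.174),.12,until_force=8), get_state()["contact_force"])
c=move_l(sp(96,.1,.040,.174),.1,until_force=8); print(c)
for i,p in enumerate((90,80,70)):
    c=move_l(sp(p,.1,.027,.174),.08,rot=srot(p),until_force=10); s=get_state(); print(p,c,s["contact_force"].round(2),s["clock"])
    if c: break
s=look("w2",[("strap_end",.183)]); print(s["position"],s["clock"])
E
```

```text
[array([-6.55509099e-03,  2.56806311e-01, -4.46705372e-01,  8.67284644e-01,
        4.44089210e-16,  1.26404460e+00]), array([ 0.02190384,  0.39976421, -0.23712311,  0.93390901,  0.        ,
        2.09535499]), array([-0.08551426,  0.52502071, -0.03392852,  1.0118471 ,  0.        ,
        3.00022786])]
False [-0.43152983  0.85221277  0.66337547]
False
90 False [ 0.21 -0.81 -0.05] 8.3167
80 False [-0.94 -0.12 -0.17] 8.6917
70 False [-0.28  0.12  0.51] 9.0667
strap_end [(array([398.7, 289.4]), 0.95, array([0.5551, 0.1015, 0.183 ]))]
[0.52608799 0.08650457 0.17393394] 9.0667
```

View pics/w2.png

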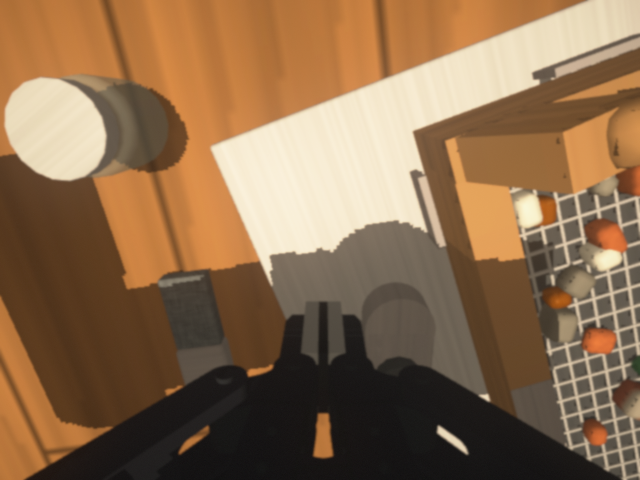

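The wrist view shows the round strap end at about (398,290), right beside the finger. It has moved with the finger, so the push is working and I'll carry on to the stop.

```bash
python3 - <<'E'
from cell import *; from h import *
c=False
for p in (58,46,34,23,13,6):
    c=move_l(sp(p,.1,.027,.174),.08,rot=srot(p),until_force=10); s=get_state(); print(p,c,s["contact_force"].round(2),s["clock"])
    if c: break
if not c:
  for p in (0,-5,-9):
    c=move_l(sp(p,.1,.027,.174),.04,rot=srot(max(p,-2)),until_force=7); s=get_state(); print(p,c,s["contact_force"].round(2),s["position"].round(4),s["clock"])
    if c: break
f=grab_frame("top")
import cv2; cv2.imwrite("pics/t3.png",cv2.resize(np.ascontiguousarray(f["img"][120:330,200:480,::-1]),None,fx=2.8,fy=2.8))
for n,z in (("strap_end",.183),("foot",.155)): print([(d["centre"],d["score"],atz("top",d["centre"],z).round(4)) for d in tip_of("top",n)[:2]])
E
```

```text
58 False [ 0.37 -0.24  0.21] 9.5833
46 False [-1.07  0.01 -0.47] 10.0
34 False [ 0.16 -0.51  0.76] 10.4167
23 False [ 0.8  -0.57  0.37] 10.8167
13 False [-0.65  0.22 -0.11] 11.1917
6 False [0.95 0.08 0.32] 11.5
0 False [-1.27 -0.06 -0.57] [0.6307 0.0299 0.174 ] 11.925
-5 True [-0.9   3.18  2.67] [0.6309 0.0298 0.1736] 12.1333
[]
[]
```

View pics/t3.png

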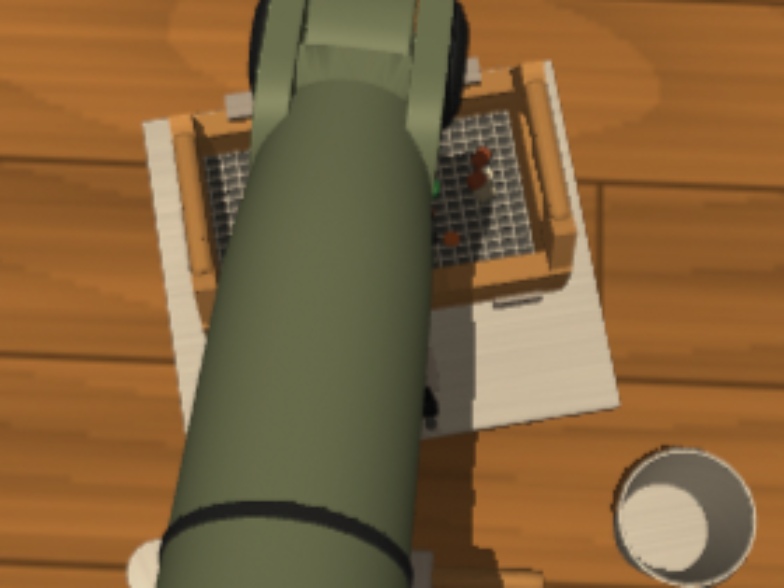

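```bash
python3 - <<'E'
from cell import *; from h import *
for k in range(2):
    c=move_l(sp(-6,.1,.027,.174),.03,until_force=12); s=get_state(); print(c,s["contact_force"].round(2),s["position"].round(4),s["clock"])
# back off along normal, then up
p=get_state()["position"]; a=YAW; n=np.array([-np.sin(a),np.cos(a),0])
move_l(p+.04*n,.12); 
p=get_state()["position"]; move_l([p[0],p[1],.40],.2)
# look from above strap
movep(sp(0,.06,.06,.40),srot(0))
s=look("w4",[("post_top",.16),("stop_pin",.19),("strap_end",.183),("foot",.155),("lever_pin",.206),("lever_end",.319),("sieve",.092)])
print(s["position"],s["clock"])
f=grab_frame("scene")
import cv2; cv2.imwrite("pics/s4.png",cv2.resize(np.ascontiguousarray(f["img"][180:420,180:460,::-1]),None,fx=2.4,fy=2.4))
for n,z in (("strap_end",.183),("lever_end",.319)): print([(d["centre"],d["score"],atz("scene",d["centre"],z).round(4)) for d in tip_of("scene",n)[:2]])
print(sp(0,.116,0,.183),sp(0,-.02,0,.319))
E
```

```text
True [-0.61  3.43  2.11] [0.6307 0.0299 0.173 ] 12.5417
True [-0.4   2.8   1.52] [0.6304 0.0301 0.1727] 12.8083
post_top [(array([381.9, 246.8]), 0.64, array([ 0.5432, -0.0122,  0.16  ])), (array([388.1, 128.8]), 0.48, array([0.6537, 0.0092, 0.16  ]))]
stop_pin [(array([405.4, 241.1]), 0.91, array([ 0.562 , -0.0253,  0.19  ])), (array([367.2, 304.5]), 0.71, array([ 0.4931, -0.0059,  0.19  ]))]
strap_end [(array([390. , 128.3]), 0.88, array([0.655 , 0.0114, 0.183 ]))]
foot []
lever_pin [(array([389. , 269.3]), 0.88, array([ 0.5383, -0.0134,  0.206 ]))]
lever_end []
sieve [(array([379.4,  76.7]), 0.88, array([0.7002, 0.0195, 0.092 ]))]
[0.58391894 0.05422324 0.39957706] 14.8583
[]
[([281.0, 189.6], 0.79, array([ 0.5071, -0.0289,  0.319 ]))]
[np.float64(0.6517907980205062), np.float64(0.006331184741516747), 0.183] [np.float64(0.5183808968930163), np.float64(-0.020084687024399438), 0.319]
```

View pics/w4.png

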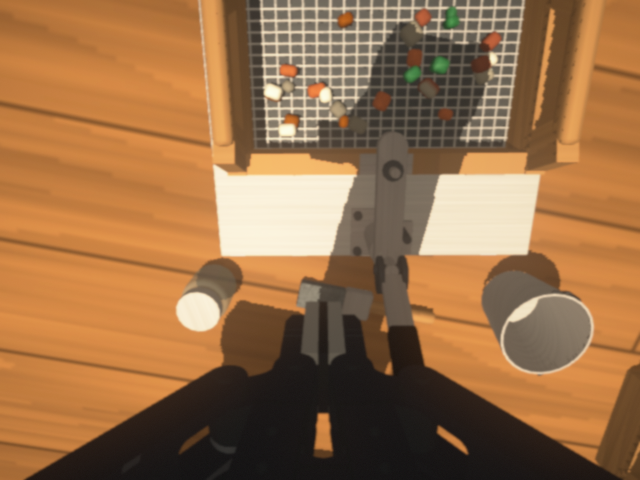

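View pics/s4.png

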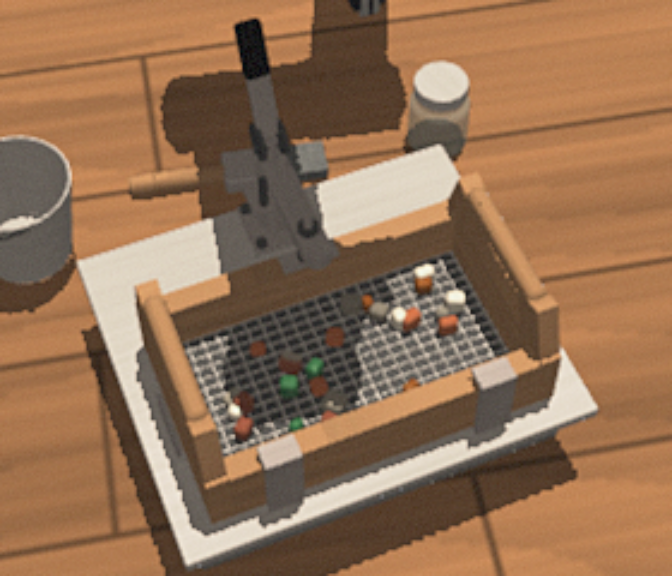

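The wrist view shows the strap square over the rail (end 390,130, nut 393,170) with its flank at the stop pin (405,240). The lever is still up, running from (390,270) to the grip at about (405,350). Before pushing, I'll check the predicted lever tip against the picture.

```bash
python3 - <<'E'
from h import *
from cell import get_state,grab_frame,ik
s=get_state();f=grab_frame("wrist");wristcal(f,s)
for r,z in ((-.0113,.27),(-.02,.319)): print(proj("wrist",sp(0,r,0,z)),proj("scene",sp(0,r,0,z)))
for r,z in ((.0,.30),(-.08,.218)): print(ik(sp(0,r,0,z),srot(0)))
E
```

```text
[404.38612132 319.07592549] [289.08546152 213.44942435]
[417.95916796 369.1501321 ] [286.4178242  193.10404491]
[-0.16727318  0.26841503 -0.09624766  1.20613364  0.          2.77884259]
[-0.22943235  0.17167894 -0.43493183  0.96418556  0.          2.71668342]
```

```bash
python3 - <<'E'
from cell import *; from h import *
d=.002;w=.011;rho=.092
def L(th,ex=0):
    t=np.radians(th); return sp(0,-rho*np.cos(t)+.0065*np.sin(t)+w+ex,d,.206+rho*np.sin(t)+.0065*np.cos(t))
move_l(sp(0,.06,d,.40),.2); 
p=L(80); print(move_l(sp(0,.06,d,p[2]),.2,until_force=8))
print(move_l(L(80,.008),.12,until_force=8))
for th in (76,66,56,46,37,28,20,14):
    c=move_l(L(th),.07,until_force=15); s=get_state(); print(th,c,s["contact_force"].round(2),s["clock"])
    if c: break
if not c:
  for th in (9,5,2,-2,-6):
    c=move_l(L(th),.03,until_force=14); s=get_state(); print(th,c,s["contact_force"].round(2),s["position"].round(4),s["clock"])
    if c: break
import cv2
f=grab_frame("scene"); cv2.imwrite("pics/s5.png",cv2.resize(np.ascontiguousarray(f["img"][150:390,180:460,::-1]),None,fx=2.4,fy=2.4))
E
```

```text
False
False
76 False [0.19 0.61 0.04] 17.4917
66 False [-0.17 -0.33 -0.7 ] 17.875
56 False [ 1.21 -0.08  0.48] 18.2583
46 False [1.12 0.35 0.61] 18.6417
37 False [ 0.2   1.03 -0.4 ] 19.0
28 False [0.53 0.36 0.03] 19.3583
20 False [0.72 0.16 0.16] 19.6917
14 False [-0.15 -0.3   0.7 ] 19.9833
9 False [0.06 0.66 0.77] [ 0.4601 -0.0295  0.2266] 20.4
5 False [ 0.35 -0.31 -0.01] [ 0.4589 -0.0298  0.2202] 20.7667
2 True [-1.31  0.05  7.37] [ 0.4586 -0.0299  0.2167] 21.0
```

View pics/s5.png

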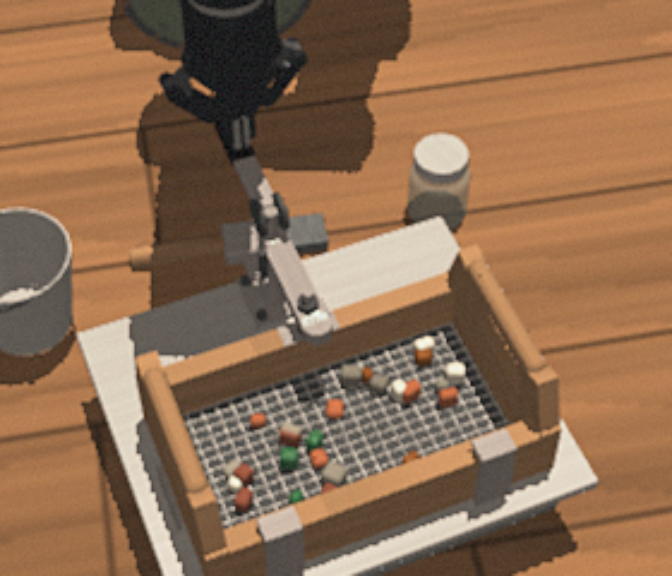

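The scene view shows the lever near level under the finger (lever 245,170 to 270,220) with the strap over the rail. One firmer push will confirm the stop, then I'll lift away and check.

```bash
python3 - <<'E'
from cell import *; from h import *
p=get_state()["position"]
for F in (14,25):
    c=move_l([p[0],p[1],.205],.02,until_force=F); s=get_state(); print(c,s["contact_force"].round(2),s["position"].round(4),s["clock"])
move_l([p[0],p[1],.30],.1)
movep(sp(0,.02,.10,.40),srot(0))
sleep(.3)
s=look("w6",[("stop_pin",.19),("strap_end",.177),("lever_pin",.206),("lever_end",.212),("sieve",.092),("pail",0),("jar",0),("brush",0)])
import cv2
f=grab_frame("scene"); cv2.imwrite("pics/s6.png",cv2.resize(np.ascontiguousarray(f["img"][150:390,180:460,::-1]),None,fx=2.4,fy=2.4))
for n,z in (("lever_end",.212),("strap_end",.177),("pail",0),("jar",0),("brush",0),("sieve",.092)): print(n,[(d["centre"],round(d["score"],2),atz("scene",d["centre"],z).round(4)) for d in tip_of("scene",n)[:1]])
print(sp(0,.116,0,.177),sp(0,-.115,0,.212),get_state()["clock"])
E
```

```text
True [-0.85  1.16  7.24] [ 0.4586 -0.0299  0.2167] 21.3
True [-2.51  0.77  8.61] [ 0.4586 -0.03    0.2167] 21.5917
stop_pin [(array([453.6, 195.9]), 0.92, array([ 0.5642, -0.0253,  0.19  ])), (array([396.5, 279.5]), 0.44, array([0.4775, 0.0039, 0.19  ]))]
strap_end [(array([439. ,  82.1]), 0.74, array([0.6525, 0.01  , 0.177 ])), (array([429.4, 341.8]), 0.67, array([ 0.4116, -0.05  ,  0.177 ]))]
lever_pin [(array([437.3, 223.7]), 0.8, array([ 0.5408, -0.013 ,  0.206 ]))]
lever_end [(array([433.7, 341.9]), 0.78, array([ 0.4319, -0.0394,  0.212 ]))]
sieve [(array([422.7,  35.1]), 0.75, array([0.6997, 0.0168, 0.092 ])), (array([434.9, 222.2]), 0.75, array([ 0.5162, -0.0486,  0.092 ]))]
pail [(array([544.6, 274.5]), 0.89, array([ 0.4509, -0.2551,  0.    ]))]
jar [(array([242.5, 256.4]), 0.66, array([0.3948, 0.1734, 0.    ]))]
brush [(array([395.9, 275.4]), 0.96, array([ 0.4084, -0.0464,  0.    ]))]
lever_end [([272.6, 205.9], 0.69, array([ 0.4462, -0.0435,  0.212 ]))]
strap_end [([315.0, 288.8], 0.97, array([0.6502, 0.0096, 0.177 ]))]
pail [([191.6, 283.1], 0.89, array([ 0.4562, -0.2508,  0.    ]))]
jar [([362.6, 236.6], 0.59, array([0.3942, 0.1765, 0.    ]))]
brush []
sieve [([323.0, 332.4], 0.62, array([0.7003, 0.0159, 0.092 ]))]
[np.float64(0.6517907980205062), np.float64(0.006331184741516747), 0.177] [np.float64(0.425190157134843), np.float64(-0.038536950390296774), 0.212] 24.4083
```

View pics/w6.png

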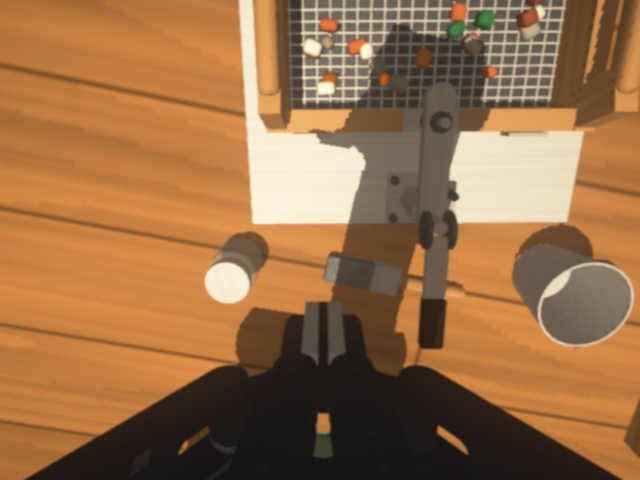

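View pics/s6.png

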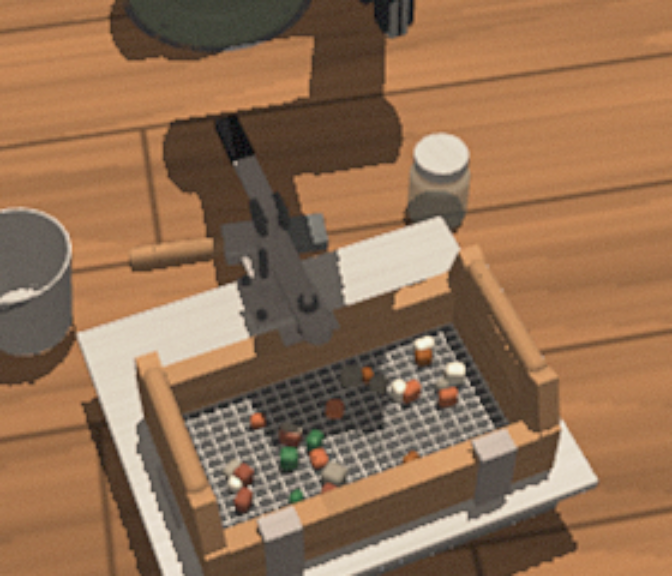

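```bash
python3 - <<'E'
from cell import *; from h import *
s=get_state();f=grab_frame("wrist");wristcal(f,s)
for th in (3,8,15,25):
    t=np.radians(th); q=sp(0,-.115*np.cos(t),.002,.206+.115*np.sin(t)); print(th,proj("scene",q).round(1),proj("wrist",q).round(1))
E
```

```text
3 [274.4 198.3] [429.1 348.6]
8 [274.3 195.4] [431.9 353.9]
15 [274.3 191.7] [436.2 360.2]
25 [274.9 187.6] [442.9 366.6]
```

The lever tip shows at about (276,198) in the scene view and (431,346) in the wrist view. That matches a fully down lever at 3°, so I'm handing the job in.

```bash
python3 -c "
from cell import *
sign_off(); print(get_state()['clock'])"
```

```text
the job is handed in; nothing more can be done
the job is handed in; nothing more can be done
```

The clamp is closed and the job is handed in, at about 24.5 s of the 54 s allowed. I used the shut fingers to swing the strap round to its stop pin, then pushed the cam lever down to its stop.

**Strap:** It met a hard stop, and two further pushes did not move it. In the last pictures it lies square over the rail, with its end within about 4 mm of the predicted position.

**Lever:** Two firmer pushes, set to stop at 14 N and 25 N, did not move the finger from a height of 0.2167 m. For 3° above level I expected about 0.217 m. The lever tip in the scene and wrist views also matches 3°.

**Other things:** The sieve is still in its nest. The pail and jar were found where they stood, to within the roughly 1 cm accuracy of the detections. The arm was clear of everything at hand-in.

**Checks that failed or disagreed:**
- The foot's contact with the rail was not seen directly, because the foot was never detected in the later views.
- The scene detector's own lever-tip point was about 7 pixels off what I read from the picture, so I went by the picture and the wrist view.
- The brush was missed in the last scene picture, but the wrist view found it in its place.

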